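Draw the spring bolt of a display case, lift its glass lid and hold it up

ROBOT

A 6-joint arm with a two-finger parallel gripper is mounted at the origin on the work surface. World frame = base frame: x ahead of the robot, y to its left, z up, the work surface at z = 0. Lengths are in m, angles in degrees, forces in N, time in s.
With the tool pointing down it reaches from about 0.375 to 0.9 m from the base axis. Payload 3.1 kg.
Tool frame: the origin (TCP) lies midway between the tips of the shut fingers; the grasp point (between the pads) lies 19 mm behind it; x points along the fingers, z is the direction in which the jaws open and shut, and the axes are right-handed (so a half turn about x gives the same grasp; the last joint's range is limited). The gripper opens to 87 mm and grips with 3 to 60 N. Pads are 19 mm wide; open, the fingers measure 117 mm over their backs; the gripper's body (75 mm by 190 mm) begins 51 mm behind the grasp point.
Start: joints at [58.642, 30.224, 82.088, -0, 67.689, -10.227], TCP at [0.225, 0.583, 0.223] pointing down, gripper open.
Joint ranges: [-176.69, 176.69], [-43.24, 126.21], [12.49, 139.97], [-82, 262], [0, 151.66], [-163.58, 163.58]. Speed limits (degrees/s): [159.86, 159.86, 180, 180, 180, 180].

INTERFACE

Orientations are given as a 3x3 rotation matrix whose columns are the frame's x, y, z axes.
In Python, from rig import * gives the robot as it stands.
- The arm moves only by the tool play_rows, never from a script. Its argument "rows" is a list that holds one entry, the list of rows, each a list of 7 numbers: the shift along the tool's x, y, z in m, then the turn, a rotation vector about the tool's x, y, z in degrees, then the finger opening in m, from 0 to 0.087. A call has 1 to 12 rows; each row is the pose to reach, as a shift and turn from the pose commanded when the call began, along the tool's axes at that moment; what a row does not reach only later rows make up. A row lasts 1/10 s, in which the tool goes at most 50 mm and 8.59 degrees, less where a joint would pass 70% of its speed; a pose out of reach is approached as far as the arm can. A call with a gripper value outside its range is refused whole. The fingers move at their own pace and stop on an object; the grip force is fixed at half the most. Time passes only in rows, so rows that repeat a pose let the fingers close. It gives the time, the measured TCP pose, the force and the opening at its end, in the units of the state.
- read_state(): the state, without advancing time (a new reading comes with each control period).
- capture(name): name is "side" or "top"; returns a dict with "pixels" (384x512x3 uint8, red, green, blue), "intrinsics" (3x3 intrinsics, pixels), "rvec" (rotation vector, rad) and "tvec" (3), from world to camera coordinates, as OpenCV has them. Camera axes: x right, y down, z forward; pixel columns grow to the right and rows downward; lengths in m; the calibration is good to about 2 mm. A picture is of the moment at which its call begins. There is no depth.
- hand_in(): hands the job in, once; it reports no verdict.
Trained networks look in the newest picture that a camera, given by its name, has taken for a name from the list of things; names that differ only in an ending like _2 or _b are one class to them, and where a whole thing is asked for, a point or a joint stands for the part that bears it (a point fixed in the world has none). Each returns a list of dicts, best first, with "p" (0 to 1); they miss things now and then, are a little off and sometimes report something else, mostly with a low value. They report only what shows in the picture. A call takes as long as a camera call.
- trace(camera, target): "mask" (384x512 bool, what is visible of it) and "at" ([column, row] in pixels, amid what is visible of it).
The state is a dict: "time_s": time; "joint_positions": joint angles; "qvel": joint speeds; "tau": joint torques, N m; "position": TCP position; "tcp_rot": TCP orientation; "force": force on the tool from outside, world axes, zero at the start; "moment": the same for the moment, N m; "opening": opening from 0.0 (shut) to 1.0 (fully open).
Only numpy, scipy, OpenCV 4.12 (cv2) and the standard library are available. Lean on these libraries where they do the work, as an engineer would, in place of code of your own. Each camera call takes 0.05 s, during which the arm holds its last target.

TASK

Open the counter-top display case so that a piece can be taken out: take the ball-ended handle of the spring bolt on the lid's front edge, draw the bolt sideways out of its keeper, and lift the lid by that handle. Finish while still gripping the handle, holding the lid steady with its front edge about 10 cm above where it lies when shut. Do not let the lid drop, and leave the lacquerware standing around the case undisturbed.

Things in the scene. Friction and masses are not known exactly. Their poses are not given: they have to be found in the camera images.
- case: Fixed display case, dark wood and glass: 260 mm deep (its x), 400 mm wide (its y), 105 mm high. Origin: centre of its underside. Its x axis points from its front (robot's side) to its hinged back, y to its left, z up; turned by up to 0.35 rad. The lid lies between its two side panels, flush with their tops; its hinge line runs along y, 115 mm behind the case's middle and 105 mm above the table.
- lid (a joint): Angle in rad of the glass lid (wood-framed, 245 mm from hinge line to front edge, 360 mm wide, 0.6 to 1 kg) about its hinge at the case's back: 0 shut, growing as the front edge rises, stop at 1.2. No stay or balance spring: it falls shut when let go.
- bolt (a joint): Travel in m of the steel spring bolt on the lid's front rail: 0 with its nose in the keeper, growing as it is drawn towards the case's -y, stop at 0.018. The nose leaves the keeper at 0.009. The spring pushes back with 4 N at 0, 9 N at the stop. Bolt, guides and keeper rise at most 21 mm above the lid's top and lie behind its front edge.
- keeper (a point): Middle of the keeper, on top of the case's left side panel near its front: a brass saddle, 24 mm (x) by 12 mm (y), 21 mm high, under whose bridge the bolt's nose keeps the lid from rising. Fixed to the case; this point lies 115 mm above the table, on the bolt's line.
- bolt_knob (a point): Centre of the brass ball, 22 mm across, at the end of the bolt's 8 mm stem. Lid shut: 115 mm above the table, 34 mm in front of the lid's front face in free air, 279 mm before the hinge line, 125 mm left of the case's middle. Moves with bolt and lid. Can be taken from above, fingers closing along the case's y; it pivots between them as the lid tips.
- lid_front (a point): Middle of the upper front edge of the lid, 105 mm above the table when shut, 245 mm from the hinge line.
- bowl_big: Black lacquer bowl, red inside, 110 mm across, 50 mm high, standing before the case's front right half; bystander. Origin under its centre.
- bowl_small: Black lacquer bowl, red inside, 84 mm across, 40 mm high, to the left of the case near its front; bystander. Origin under its centre.
- pot_tall: Gold lidded pot with a spire, 86 mm across, 160 mm high, to the left of the case; bystander. Origin under its centre.
- vase_black: Black vase with gold lines, 80 mm across, 140 mm high, to the right of the case; bystander. Origin under its centre.
- pot_small: Small gold lidded pot with a spire, 53 mm across, 99 mm high, in front of the middle of the case; bystander. Origin under its centre.
- round_box: Round black lidded box, 92 mm across, 68 mm high, to the right of the case; bystander. Origin under its centre.

How it is judged (in metres and radians):
On the way, in this order (a step that is already met when the one before it is completed fails the run):
1. the bolt is drawn out of its keeper while the lid still lies shut (value of joint bolt above 0.0095 m and value of joint lid below 0.05 rad), for 0.05 s.
2. the lid's front edge is lifted clear, 50 mm up, by the fingers (height (world z) of lid_front above 0.155 m and contact force between the fingers and bolt above 1 N), for 0.05 s.
At the end, for the whole second after the job is handed in: The lid's front edge is held 80 to 140 mm above its shut height, still (under 0.15 rad/s), the fingers gripping the bolt's handle (over 1 N); no bystander is shifted by more than 20 mm or tipped by more than 0.3 rad (height (world z) of lid_front between 0.185 and 0.245 m and contact force between the fingers and bolt above 1 N and velocity of joint lid between -0.15 and 0.15 rad/s and not ((distance of bowl_big from where it was at the start of the episode above 0.02 m or angle between bowl_big's own z axis and vertical above 0.3 rad) or (distance of bowl_small from where it was at the start of the episode above 0.02 m or angle between bowl_small's own z axis and vertical above 0.3 rad) or (distance of pot_tall from where it was at the start of the episode above 0.02 m or angle between pot_tall's own z axis and vertical above 0.3 rad) or (distance of vase_black from where it was at the start of the episode above 0.02 m or angle between vase_black's own z axis and vertical above 0.3 rad) or (distance of pot_small from where it was at the start of the episode above 0.02 m or angle between pot_small's own z axis and vertical above 0.3 rad) or (distance of round_box from where it was at the start of the episode above 0.02 m or angle between round_box's own z axis and vertical above 0.3 rad))); the arm keeps its last pose, push and grip.
It fails at once if the lid drops (falls faster than 1.2 rad/s) (velocity of joint lid below -1.2 rad/s).
It fails at once if lacquerware around the case is shifted by more than 20 mm or tipped ((distance of bowl_big from where it was at the start of the episode above 0.02 m or angle between bowl_big's own z axis and vertical above 0.3 rad) or (distance of bowl_small from where it was at the start of the episode above 0.02 m or angle between bowl_small's own z axis and vertical above 0.3 rad) or (distance of pot_tall from where it was at the start of the episode above 0.02 m or angle between pot_tall's own z axis and vertical above 0.3 rad) or (distance of vase_black from where it was at the start of the episode above 0.02 m or angle between vase_black's own z axis and vertical above 0.3 rad) or (distance of pot_small from where it was at the start of the episode above 0.02 m or angle between pot_small's own z axis and vertical above 0.3 rad) or (distance of round_box from where it was at the start of the episode above 0.02 m or angle between round_box's own z axis and vertical above 0.3 rad)).
It also fails if it takes over 32 s, if anything falls off the work surface, if the arm or the gripper's body presses on something with over 40 N, if the wrist force passes 120 N, or if a joint passes its speed limit or range.

## Working session

There is one attempt and no reset: what is moved stays moved. The work goes in short steps, Python scripts to look and compute and a tool call to move; the robot and the scene stay as the last step left them, time stands still between calls to the robot, and variables do not carry over. Pictures are saved under pics/ and viewed, and the job is handed in when it is done.

Besides the shell and the picture viewer there is one more tool, called after ">>>" as name(argument=value, ...), one argument or row to a line, values as JSON. play_rows: Moves the arm, as the interface text tells. Its arguments: {"type":"object","properties":{"rows":{"type":"array"}},"required":["rows"]}

```bash
ls; mkdir -p pics
python3 - <<'E'
from rig import *
import cv2
s=read_state(); print(s['time_s'],s['position'],s['tcp_rot'],s['force'],s['opening'])
for c in ("side","top"):
    d=capture(c); cv2.imwrite(f"pics/{c}0.png",d["pixels"][:,:,::-1])
    print(c,d["intrinsics"],d["rvec"],d["tvec"])
    for n in ("bolt_knob","keeper","case","lid_front","pot_tall","bowl_small","pot_small","bowl_big"):
        print(n,[(r["p"],r["at"],int(r["mask"].sum())) for r in trace(c,n)][:2])
E
```

```text
pics
0.0 [0.22488286 0.58236349 0.22158921] [[-1.10322410e-03 -9.32782268e-01  3.60438655e-01]
 [-1.82537902e-03  3.60440153e-01  9.32780555e-01]
 [-9.99997725e-01  3.71128828e-04 -2.10032744e-03]] [-0.01943527  0.04232021  0.58966052] 1.0043187661393664
side [[384.83435173   0.         255.95994928]
 [  0.         384.83435173 193.1487623 ]
 [  0.           0.           1.        ]] [ 0.67642412 -2.74145537  0.99865808] [0.51546507 0.29360081 0.86775069]
bolt_knob [(0.58, [291.6, 212.9], 185)]
keeper [(0.58, [256.5, 188.6], 13573)]
case [(0.64, [254.1, 189.2], 13498)]
lid_front [(0.73, [255.3, 178.0], 9378)]
pot_tall [(0.67, [251.8, 269.1], 1371)]
bowl_small [(0.9, [295.9, 293.1], 1055)]
pot_small [(0.81, [323.5, 197.2], 424), (0.69, [257.1, 188.5], 13355)]
bowl_big [(0.69, [334.2, 167.9], 994)]
top [[467.93533279   0.         253.33848987]
 [  0.         467.93533279 188.40748877]
 [  0.           0.           1.        ]] [ 2.14747522 -2.09118065  0.2171126 ] [-0.01709858  0.61173258  1.22845293]
bolt_knob [(0.66, [251.2, 235.3], 141), (0.33, [291.5, 185.2], 12048)]
keeper [(0.65, [286.6, 186.7], 14653)]
case [(0.94, [289.5, 184.5], 14857)]
lid_front [(0.84, [292.9, 185.8], 12338)]
pot_tall [(0.86, [195.0, 220.9], 701)]
bowl_small [(0.75, [196.3, 266.7], 714)]
pot_small [(0.82, [304.1, 249.1], 305)]
bowl_big [(0.97, [346.1, 249.7], 1259)]
```

View pics/side0.png

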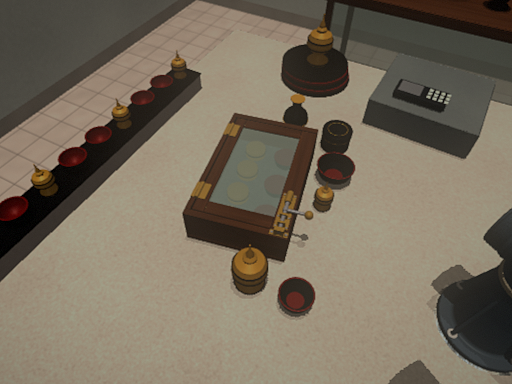

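View pics/top0.png

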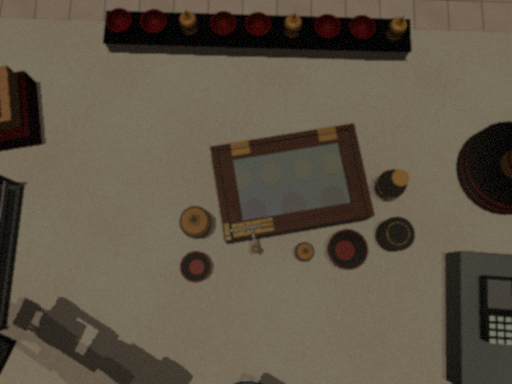

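The side view shows the brass ball near (309,215) with its shadow at (304,237). The top view shows it near (257,249). I'll zoom in to place the ball and the case corners more exactly.

Run:
```python
import cv2,numpy as np
a=cv2.imread("pics/side0.png")[110:260,180:340]; b=cv2.imread("pics/top0.png")[120:270,200:380]
cv2.imwrite("pics/zs.png",cv2.resize(np.clip(a*1.6,0,255).astype('uint8'),None,fx=5,fy=4*1.0,interpolation=cv2.INTER_CUBIC))
cv2.imwrite("pics/zt.png",cv2.resize(np.clip(b*1.8,0,255).astype('uint8'),None,fx=4,fy=4,interpolation=cv2.INTER_CUBIC))
```

```text
(no output)
```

View pics/zs.png

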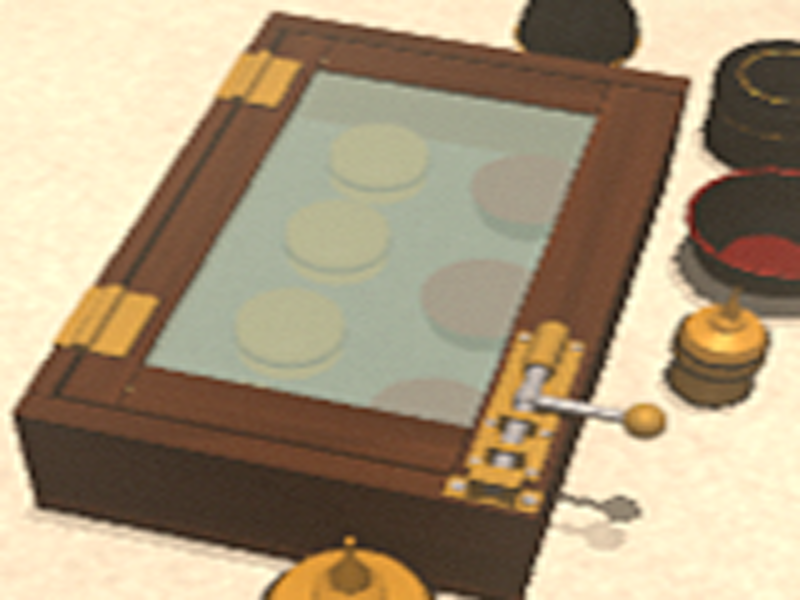

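View pics/zt.png

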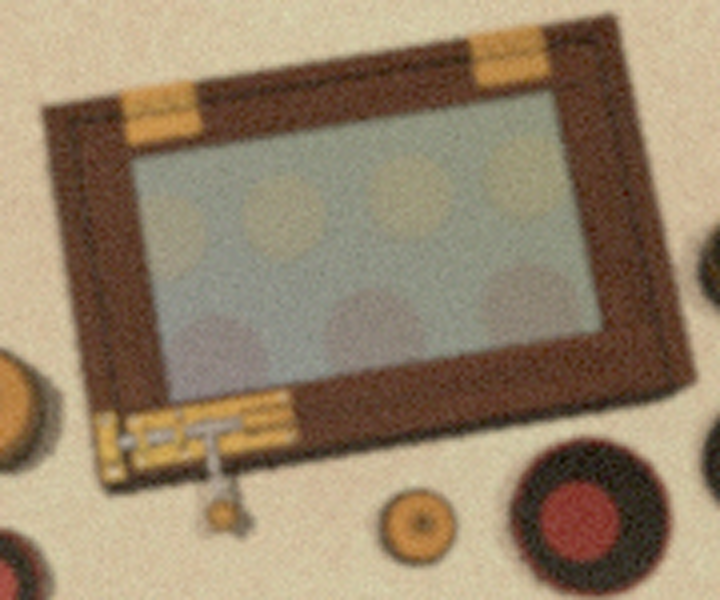

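Knob: side (309,215), top (255.8,249). I'll fit x, y and yaw of the case from its four top corners plus the knob in both views, and cross-check against plain triangulation.

```bash
cat > h.py <<'E'
import numpy as np,cv2
from scipy.optimize import least_squares
CAM={"side":(384.83435173,255.95994928,193.1487623,[0.67642412,-2.74145537,0.99865808],[0.51546507,0.29360081,0.86775069]),
"top":(467.93533279,253.33848987,188.40748877,[2.14747522,-2.09118065,0.2171126],[-0.01709858,0.61173258,1.22845293])}
def proj(c,P):
    f,cx,cy,r,t=CAM[c]
    K=np.array([[f,0,cx],[0,f,cy],[0,0,1.]])
    return cv2.projectPoints(np.atleast_2d(np.array(P,float)),np.array(r),np.array(t),K,None)[0].reshape(-1,2)
def tri(ps,pt):
    return least_squares(lambda X:np.r_[proj("side",X)[0]-ps,proj("top",X)[0]-pt],[.5,.1,.1])
E
python3 - <<'E'
from h import *
r=tri([309,215],[255.8,249]); print("knob tri",r.x,r.fun)
loc=np.array([[.13,.2,.105],[.13,-.2,.105],[-.13,-.2,.105],[-.13,.2,.105],[-.164,.125,.115]])
S=np.array([[183.6,213],[235,113.5],[318,129.5],[289.6,238.8],[309,215]])
T=np.array([[211.3,146.2],[353.3,124.3],[373,215],[226.5,240],[255.8,249]])
def W(p,l=loc):
    c,s=np.cos(p[2]),np.sin(p[2]); return l@np.array([[c,-s,0],[s,c,0],[0,0,1]]).T+[p[0],p[1],0]
f=lambda p:np.r_[proj("side",W(p))-S,proj("top",W(p))-T].ravel()
q=least_squares(f,[.6,0,0],loss='soft_l1'); print(q.x,np.degrees(q.x[2])); print(f(q.x).reshape(-1,2).round(1)); print(W(q.x))
from rig import *
for n,h in (("pot_small",.05),("bowl_big",.05),("bowl_small",.04),("pot_tall",.08)):
    a={c:(capture(c),trace(c,n))[1][0]["at"] for c in("side","top")}
    t=tri(a["side"],a["top"]); print(n,t.x.round(3),t.fun.round(1))
E
```

```text
knob tri [ 0.44463481 -0.0108272   0.11352378] [ 0.72446956  0.24008696 -0.09165144 -0.82611157]
[ 0.62860539 -0.10147539  0.19796881] 11.342777066743322
[[-0.5  0.2]
 [-0.1 -1.4]
 [ 1.5 -0.8]
 [-0.6  0.7]
 [ 1.4 -0. ]
 [-1.5 -0.1]
 [ 0.7 -2. ]
 [ 2.  -0. ]
 [-1.4  1. ]
 [ 0.  -0.3]]
[[ 0.7167306   0.1201864   0.105     ]
 [ 0.79540188 -0.27200084  0.105     ]
 [ 0.54048018 -0.32313718  0.105     ]
 [ 0.46180889  0.06905006  0.105     ]
 [ 0.44322384 -0.01117211  0.115     ]]
pot_small [ 0.447 -0.143  0.039] [-0.1 -0.   0.   0.1]
bowl_big [ 0.453 -0.265  0.035] [-0.9 -0.3  0.1  0.9]
bowl_small [0.402 0.149 0.04 ] [ 1.3  0.4 -0.2 -1.7]
pot_tall [0.512 0.16  0.074] [ 0.8  0.3 -0.2 -1. ]
```

The triangulated knob is at (0.444, -0.011, 0.1135), which matches the required height of 0.115 and the fitted case pose (yaw 11.3°). I'll move above it and turn the jaws to the case's y.

>>> play_rows(
  rows=[
    [[0,-0.035,-0.04,-2.7,0,0,0.087],[0,-0.07,-0.079,-5.4,0,0,0.087],[0,-0.105,-0.119,-8.1,0,0,0.087],[0,-0.139,-0.158,-10.8,0,0,0.087],[0,-0.174,-0.198,-13.5,0,0,0.087],[0,-0.209,-0.237,-16.2,0,0,0.087],[0,-0.244,-0.277,-18.9,0,0,0.087],[0,-0.279,-0.316,-21.6,0,0,0.087],[0,-0.314,-0.356,-24.3,0,0,0.087],[0,-0.348,-0.395,-27,0,0,0.087],[0,-0.383,-0.435,-29.7,0,0,0.087],[0,-0.418,-0.474,-32.4,0,0,0.087]],
  ],
)

```text
time_s: 2.9
position: [0.4336, 0.018, 0.2229]
tcp_rot: [[0.001, -0.98, -0.197], [-0.0, -0.197, 0.98], [-1.0, -0.001, -0.0]]
force: [0.5, 1.1, -0.7]
opening: 0.997
```

```bash
cat > st.py <<'E'
from rig import *
from h import *
import sys
s=read_state(); R=np.array(s['tcp_rot']);print(s['time_s'],s['position'].round(4),s['force'].round(2),s['opening'],s['joint_positions'].round(1)); print(R.round(3))
yaw=.198; K0=np.array([.4440,-.0110,.1145]); Rc=np.array([[np.cos(yaw),-np.sin(yaw),0],[np.sin(yaw),np.cos(yaw),0],[0,0,1]])
g=s['position']-0.019*R[:,0]
print("knob0-grasp in tool",(R.T@(K0-g)).round(4)," grasp-knob0 in case",(Rc.T@(g-K0)).round(4))
print("case axes in tool (cols)",(R.T@Rc).round(3).tolist())
if len(sys.argv)>1:
    for c in("side","top"):
        im=capture(c)["pixels"][:,:,::-1]; a,b=(slice(110,260),slice(180,340)) if c=="side" else (slice(150,300),slice(180,340))
        cv2.imwrite(f"pics/{c}{sys.argv[1]}.png",cv2.resize(np.clip(im[a,b]*1.7,0,255).astype('uint8'),None,fx=4,fy=4,interpolation=cv2.INTER_CUBIC))
E
python3 st.py 1
```

```text
2.9 [0.4336 0.018  0.2229] [ 0.49  1.08 -0.68] 0.9969736646179687 [ -12.4   15.5  108.3    0.    56.2 -113.8]
[[ 0.001 -0.98  -0.197]
 [-0.    -0.197  0.98 ]
 [-1.    -0.001 -0.   ]]
knob0-grasp in tool [ 0.1275 -0.0043 -0.0305]  grasp-knob0 in case [-0.0045  0.0305  0.1274]
case axes in tool (cols) [[0.001, -0.0, -1.0], [-1.0, -0.0, -0.001], [-0.0, 1.0, -0.0]]
```

```bash
python3 st.py
```

```text
3.0 [0.4372 0.0143 0.2233] [0.94 0.68 0.56] 1.0002224580677517 [-1.280e+01  1.560e+01  1.080e+02 -1.000e-01  5.610e+01 -1.136e+02]
[[ 0.006 -0.982 -0.188]
 [-0.003 -0.188  0.982]
 [-1.    -0.005 -0.004]]
knob0-grasp in tool [ 0.1279 -0.0014 -0.0257]  grasp-knob0 in case [-0.0018  0.0262  0.1278]
case axes in tool (cols) [[0.005, -0.004, -1.0], [-1.0, 0.008, -0.005], [0.008, 1.0, -0.004]]
```

View pics/side1.png

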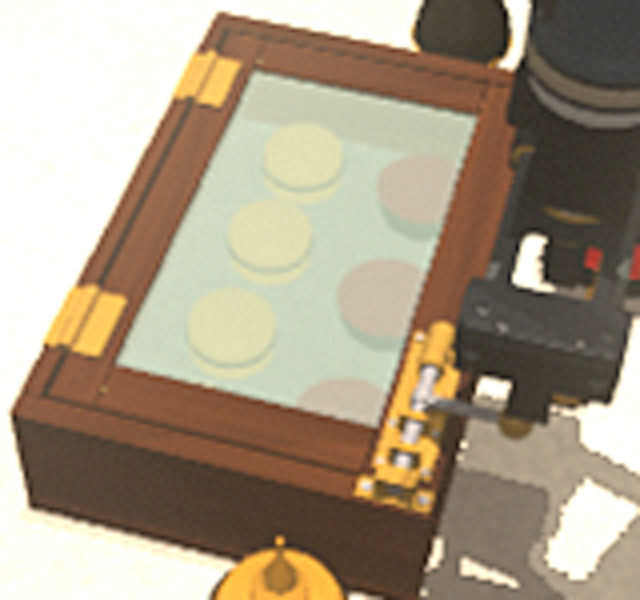

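View pics/top1.png

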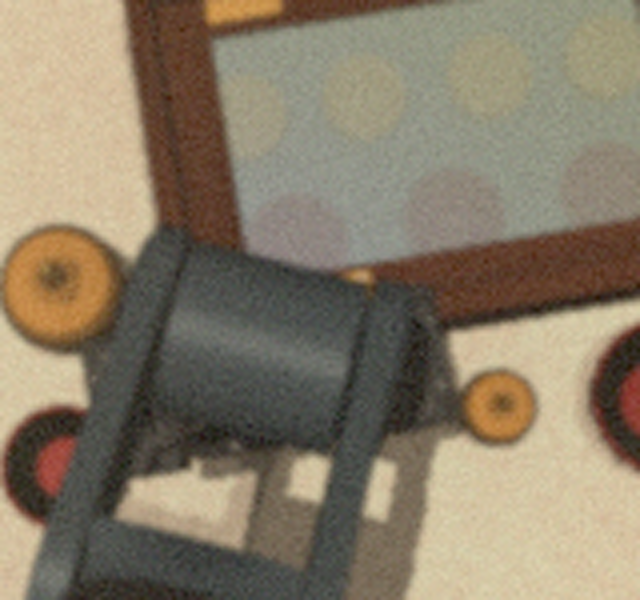

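The side view shows the left finger ahead of the ball near zoomed (515,425), and the arm is still settling. I'll lower it partway and let it settle.

>>> play_rows(
  rows=[
    [[0.01,0,0,0,0,0,0.087],[0.025,0,0,0,0,0,0.087],[0.04,0,0,0,0,0,0.087],[0.04,0,0,0,0,0,0.087],[0.04,0,0,0,0,0,0.087],[0.04,0,0,0,0,0,0.087]],
  ],
)

```text
time_s: 3.6
position: [0.4331, 0.0209, 0.1829]
tcp_rot: [[0.001, -0.98, -0.197], [-0.0, -0.197, 0.98], [-1.0, -0.001, -0.0]]
force: [-0.7, 0.2, -0.7]
opening: 1.004
```

```bash
python3 st.py 2
```

```text
3.6 [0.4331 0.0209 0.1829] [-0.71  0.17 -0.7 ] 1.0042789984917515 [ -12.1   19.3  111.1    0.    49.6 -113.4]
[[ 0.001 -0.98  -0.197]
 [-0.    -0.197  0.98 ]
 [-1.    -0.001 -0.   ]]
knob0-grasp in tool [ 0.0874 -0.0043 -0.0334]  grasp-knob0 in case [-0.0044  0.0334  0.0874]
case axes in tool (cols) [[0.001, -0.0, -1.0], [-1.0, -0.0, -0.001], [-0.0, 1.0, -0.0]]
```

View pics/side2.png

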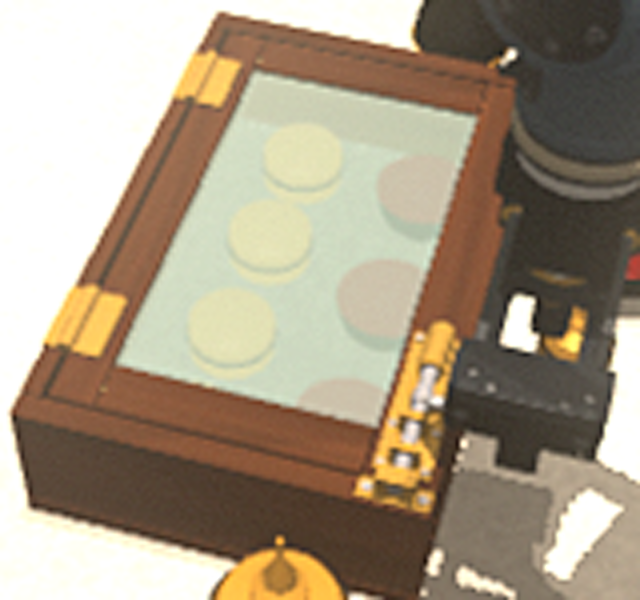

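The arm stopped about 33 mm short along the jaw axis, so I'll correct that at this height.

>>> play_rows(
  rows=[
    [[0,-0.002,-0.015,0,0,0,0.087],[0,-0.004,-0.033,0,0,0,0.087],[0,-0.004,-0.033,0,0,0,0.087],[0,-0.004,-0.033,0,0,0,0.087],[0,-0.004,-0.033,0,0,0,0.087]],
  ],
)

```text
time_s: 4.2
position: [0.4429, -0.0108, 0.1826]
tcp_rot: [[-0.0, -0.981, -0.196], [0.0, -0.196, 0.981], [-1.0, 0.0, 0.001]]
force: [-0.4, 1.0, -0.2]
opening: 1.003
```

```bash
python3 st.py 3
```

```text
4.2 [ 0.4429 -0.0108  0.1826] [-0.41  1.   -0.24] 1.0030446527784775 [ -15.9   20.   109.8    0.    50.2 -117.2]
[[-0.    -0.981 -0.196]
 [ 0.    -0.196  0.981]
 [-1.     0.     0.001]]
knob0-grasp in tool [ 0.0871 -0.0011 -0.0004]  grasp-knob0 in case [-0.001   0.0004  0.0871]
case axes in tool (cols) [[-0.0, 0.001, -1.0], [-1.0, 0.001, 0.0], [0.001, 1.0, 0.001]]
```

View pics/side3.png

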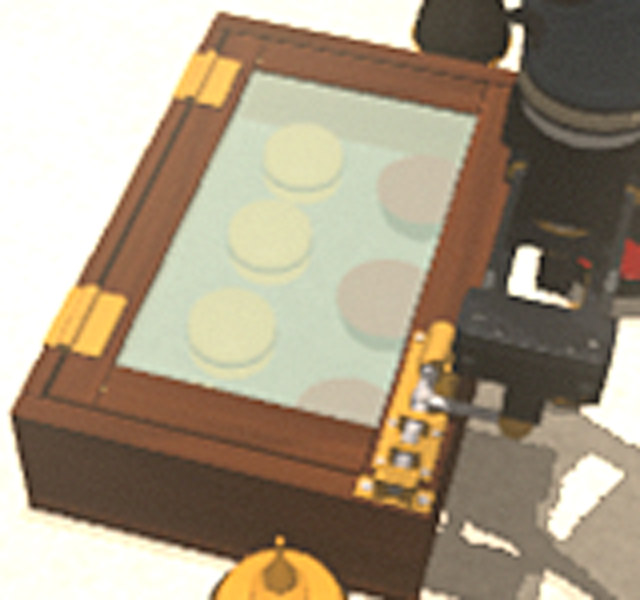

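The grasp point is now within about 1 mm of the knob in plan, so I'll descend.

>>> play_rows(
  rows=[
    [[0.02,-0.001,0,0,0,0,0.087],[0.04,-0.001,0,0,0,0,0.087],[0.06,-0.001,0,0,0,0,0.087],[0.075,-0.001,0,0,0,0,0.087],[0.087,-0.001,0,0,0,0,0.087],[0.087,-0.001,0,0,0,0,0.087],[0.087,-0.001,0,0,0,0,0.087]],
  ],
)

```text
time_s: 5.0
position: [0.4443, -0.0109, 0.0956]
tcp_rot: [[-0.0, -0.981, -0.196], [0.0, -0.196, 0.981], [-1.0, 0.0, 0.0]]
force: [0.4, -0.4, 1.1]
opening: 1.0
```

```bash
python3 st.py 4
```

```text
5.0 [ 0.4443 -0.0109  0.0956] [ 0.43 -0.4   1.09] 0.9996088932052686 [ -15.9   29.7  114.1    0.    36.2 -117.2]
[[-0.    -0.981 -0.196]
 [ 0.    -0.196  0.981]
 [-1.     0.     0.   ]]
knob0-grasp in tool [ 0.0001  0.0003 -0.    ]  grasp-knob0 in case [0.0003 0.     0.0001]
case axes in tool (cols) [[-0.0, 0.0, -1.0], [-1.0, 0.001, 0.0], [0.001, 1.0, 0.0]]
```

View pics/side4.png

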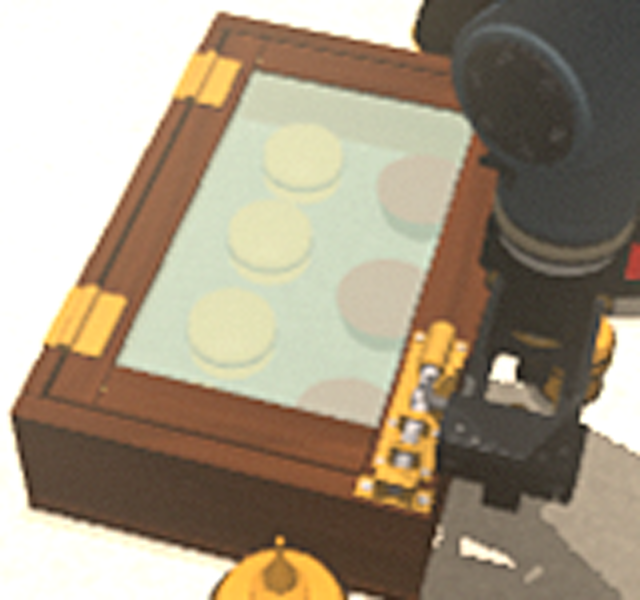

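View pics/top4.png

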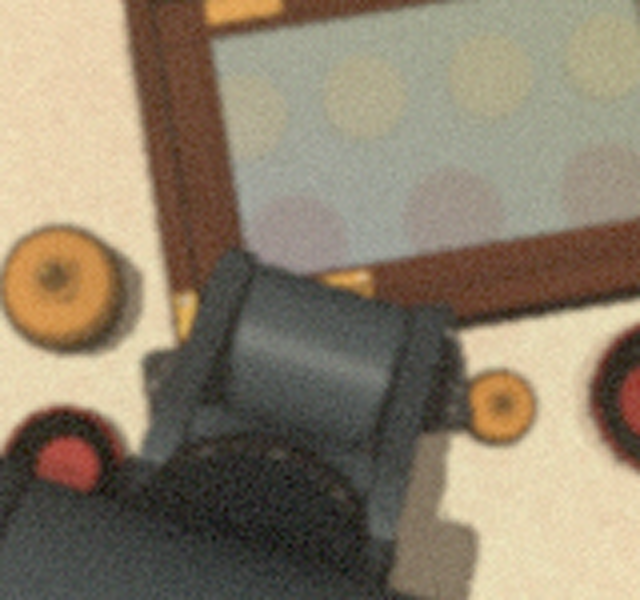

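There is no contact, the ball sits between the jaws, and all the pots are clear. Closing now.

>>> play_rows(
  rows=[
    [[0,0,0,0,0,0,0.04],[0,0,0,0,0,0,0.01],[0,0,0,0,0,0,0.01],[0,0,0,0,0,0,0.01],[0,0,0,0,0,0,0.01],[0,0,0,0,0,0,0.01],[0,0,0,0,0,0,0.01],[0,0,0,0,0,0,0.01]],
  ],
)

```text
time_s: 5.9
position: [0.4444, -0.0113, 0.0955]
tcp_rot: [[-0.0, -0.981, -0.195], [0.0, -0.195, 0.981], [-1.0, 0.0, 0.0]]
force: [0.6, -0.2, -0.3]
opening: 0.355
```

```bash
python3 st.py
```

```text
5.9 [ 0.4444 -0.0113  0.0955] [ 0.56 -0.21 -0.34] 0.3550934949038653 [ -15.9   29.8  114.1   -0.    36.1 -117.2]
[[-0.    -0.981 -0.195]
 [ 0.    -0.195  0.981]
 [-1.     0.     0.   ]]
knob0-grasp in tool [0.     0.0004 0.0004]  grasp-knob0 in case [ 0.0004 -0.0004  0.    ]
case axes in tool (cols) [[-0.0, 0.0, -1.0], [-1.0, 0.001, 0.0], [0.001, 1.0, 0.0]]
```

>>> play_rows(
  rows=[
    [[0,0,0,0,0,0,0.0],[0,0,0,0,0,0,0.0],[0,0,0,0,0,0,0.0],[0,0,0,0,0,0,0.0],[0,0,0,0,0,0,0.0]],
  ],
)

```text
time_s: 6.4
position: [0.4442, -0.0109, 0.0955]
tcp_rot: [[-0.0, -0.981, -0.195], [0.001, -0.195, 0.981], [-1.0, 0.0, 0.001]]
force: [1.0, 5.2, -0.0]
opening: 0.225
```

```bash
python3 st.py
```

```text
6.4 [ 0.4442 -0.0109  0.0955] [ 0.96  5.17 -0.03] 0.22510842954294022 [ -15.9   29.8  114.1    0.    36.1 -117.2]
[[-0.    -0.981 -0.195]
 [ 0.001 -0.195  0.981]
 [-1.     0.     0.001]]
knob0-grasp in tool [-0.      0.0002 -0.0001]  grasp-knob0 in case [ 0.0002  0.0001 -0.    ]
case axes in tool (cols) [[-0.0, 0.001, -1.0], [-1.0, 0.001, 0.0], [0.001, 1.0, 0.001]]
```

The jaws stopped on something about 20 mm wide, roughly the 22 mm ball, and the spring already pushes back with +5 N in y. Drawing the bolt towards -y.

>>> play_rows(
  rows=[
    [[0,0,-0.003,0,0,0,0.0],[0,0,-0.006,0,0,0,0.0],[0,0,-0.009,0,0,0,0.0],[0,0,-0.012,0,0,0,0.0],[0,0,-0.014,0,0,0,0.0],[0,0,-0.014,0,0,0,0.0],[0,0,-0.014,0,0,0,0.0]],
  ],
)

```text
time_s: 7.1
position: [0.4468, -0.0241, 0.0955]
tcp_rot: [[-0.001, -0.981, -0.194], [0.002, -0.194, 0.981], [-1.0, 0.0, 0.002]]
force: [1.6, 7.8, 0.1]
opening: 0.228
```

```bash
python3 st.py 5
```

```text
7.1 [ 0.4468 -0.0241  0.0955] [1.63 7.82 0.13] 0.22803225014137826 [-1.750e+01  2.990e+01  1.137e+02  1.000e-01  3.650e+01 -1.188e+02]
[[-0.001 -0.981 -0.194]
 [ 0.002 -0.194  0.981]
 [-1.     0.     0.002]]
knob0-grasp in tool [-0.      0.0002  0.0134]  grasp-knob0 in case [ 0.0002 -0.0134 -0.    ]
case axes in tool (cols) [[-0.0, 0.002, -1.0], [-1.0, 0.002, 0.0], [0.002, 1.0, 0.002]]
```

View pics/side5.png

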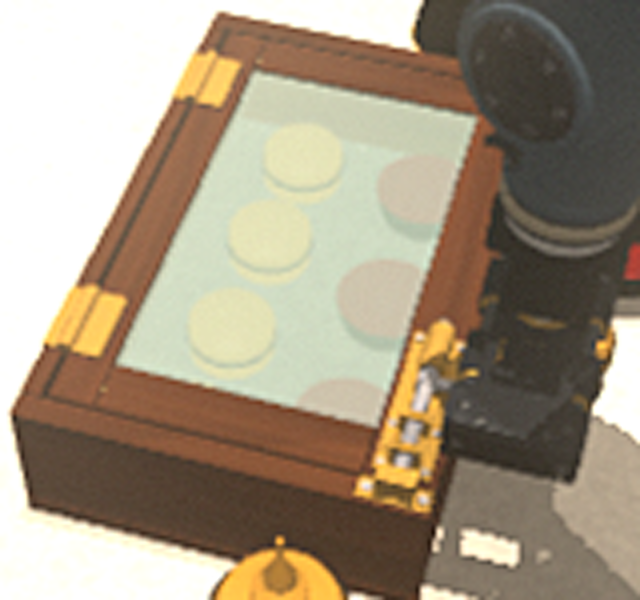

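The force is now 8 N along the case's y, which by the spring law means about 14 mm of travel. The grasp point also moved 13.4 mm, so the nose is past 9 mm. Lifting along the hinge arc, first to about 0.2 rad.

>>> play_rows(
  rows=[
    [[-0.007,0,0,0,0,0,0.0],[-0.014,-0.001,0,0,0,0,0.0],[-0.021,-0.0015,0,0,0,0,0.0],[-0.028,-0.0025,0,0,0,0,0.0],[-0.035,-0.0035,0,0,0,0,0.0],[-0.042,-0.0045,0,0,0,0,0.0],[-0.049,-0.006,0,0,0,0,0.0],[-0.055,-0.0075,0,0,0,0,0.0],[-0.055,-0.0075,0,0,0,0,0.0]],
  ],
)

```text
time_s: 8.1
position: [0.4537, -0.022, 0.1503]
tcp_rot: [[-0.002, -0.981, -0.195], [0.003, -0.195, 0.981], [-1.0, 0.001, 0.003]]
force: [2.6, 7.6, -5.8]
opening: 0.231
```

```bash
python3 st.py 6
```

```text
8.1 [ 0.4537 -0.022   0.1503] [ 2.6   7.58 -5.75] 0.23140170596369797 [ -17.    24.1  110.2    0.2   45.9 -118.4]
[[-0.002 -0.981 -0.195]
 [ 0.003 -0.195  0.981]
 [-1.     0.001  0.003]]
knob0-grasp in tool [0.0548 0.0073 0.0126]  grasp-knob0 in case [ 0.0073 -0.0128  0.0548]
case axes in tool (cols) [[-0.001, 0.003, -1.0], [-1.0, 0.002, 0.001], [0.002, 1.0, 0.003]]
```

View pics/side6.png

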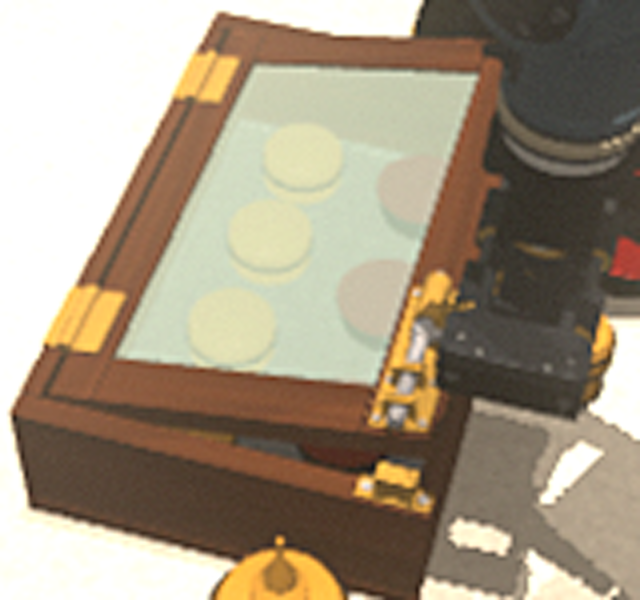

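The lid is rising: its front-left corner is at zoomed (375,430), with the keeper left behind at (395,480). The load is about 6 N, as expected. Continuing to about 0.43 rad.

>>> play_rows(
  rows=[
    [[-0.007,-0.002,0,0,0,0,0.0],[-0.0135,-0.0035,0,0,0,0,0.0],[-0.02,-0.0055,0,0,0,0,0.0],[-0.027,-0.008,0,0,0,0,0.0],[-0.0335,-0.0105,0,0,0,0,0.0],[-0.04,-0.013,0,0,0,0,0.0],[-0.0465,-0.0155,0,0,0,0,0.0],[-0.053,-0.0185,0,0,0,0,0.0],[-0.06,-0.022,0,0,0,0,0.0],[-0.06,-0.022,0,0,0,0,0.0],[-0.06,-0.022,0,0,0,0,0.0],[-0.06,-0.022,0,0,0,0,0.0]],
  ],
)

```text
time_s: 9.4
position: [0.4738, -0.0172, 0.2091]
tcp_rot: [[-0.005, -0.981, -0.195], [0.004, -0.195, 0.981], [-1.0, 0.004, 0.005]]
force: [-0.1, 7.5, -6.4]
opening: 0.224
```

```bash
python3 st.py 7
```

```text
9.4 [ 0.4738 -0.0172  0.2091] [-0.08  7.45 -6.38] 0.22366684462825373 [ -15.7   19.9  103.8    0.2   56.6 -117.1]
[[-0.005 -0.981 -0.195]
 [ 0.004 -0.195  0.981]
 [-1.     0.004  0.005]]
knob0-grasp in tool [0.1138 0.0277 0.0114]  grasp-knob0 in case [ 0.0281 -0.0121  0.1136]
case axes in tool (cols) [[-0.004, 0.005, -1.0], [-1.0, 0.002, 0.004], [0.002, 1.0, 0.005]]
```

View pics/side7.png

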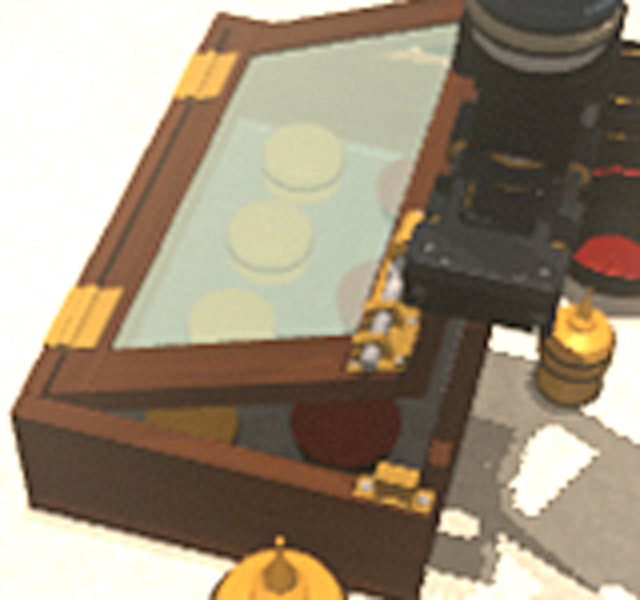

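View pics/top7.png

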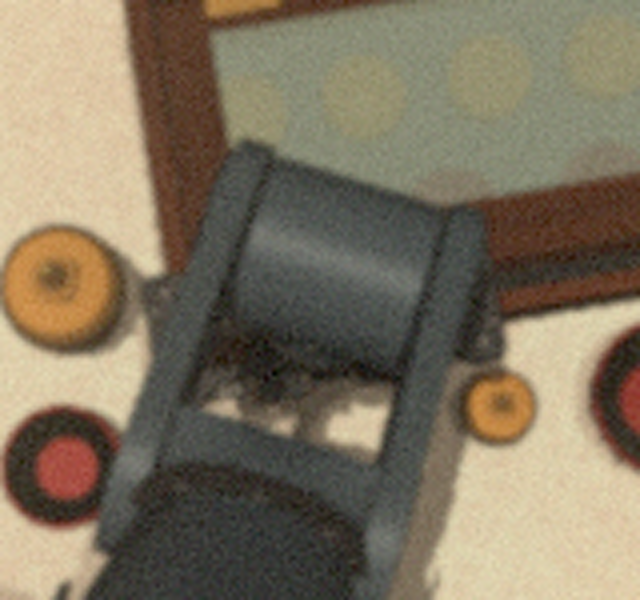

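The lid is up and the bystanders stand where they were. One last check: project the predicted left front lid corner into the side view, and confirm the pose is steady.

```bash
python3 - <<'E'
from h import *
c,s=np.cos(.198),np.sin(.198)
for th in(.33,.423,.5):
    l=np.array([.115-.245*np.cos(th),.18,.105+.245*np.sin(th)])
    w=[c*l[0]-s*l[1]+.6286,s*l[0]+c*l[1]-.1015,l[2]]
    p=proj("side",w)[0]; print(th,l[2],((p-[180,110])*4).round())
E
python3 st.py | head -1
python3 st.py | head -1
```

```text
0.33 0.18439054195674276 [432. 402.]
0.423 0.2055719808084818 [420. 374.]
0.5 0.22245925695802973 [407. 350.]
9.5 [ 0.4738 -0.0172  0.209 ] [-0.33  7.88 -5.18] 0.23016912419790178 [ -15.7   19.9  103.8    0.2   56.6 -117.1]
9.5 [ 0.4738 -0.0172  0.209 ] [-0.33  7.88 -5.18] 0.23016912419790178 [ -15.7   19.9  103.8    0.2   56.6 -117.1]
```

>>> play_rows(
  rows=[
    [[0,0,0,0,0,0,0.0],[0,0,0,0,0,0,0.0],[0,0,0,0,0,0,0.0],[0,0,0,0,0,0,0.0],[0,0,0,0,0,0,0.0]],
  ],
)

```text
time_s: 10.0
position: [0.4738, -0.0173, 0.209]
tcp_rot: [[-0.005, -0.981, -0.195], [0.004, -0.195, 0.981], [-1.0, 0.004, 0.005]]
force: [0.2, 7.7, -5.4]
opening: 0.233
```

The predicted corner for 0.42 rad is (420,374), where the picture shows the lid's front corner. The pose is steady, so I'm handing in.

```bash
python3 -c "
from rig import *
print(hand_in())"
```

```text
the job is handed in; nothing more can be done
None
```

I opened the lid by the bolt handle and handed the job in at about 10 s, with the fingers still gripping the handle. The hand-in gave no verdict.

- **Finding the handle:** Two camera views put the ball at (0.444, -0.011, 0.114) m, about 1 mm from the stated 0.115 m height. The case is turned by about 0.198 rad.
- **Drawing the bolt:** I drew it about 13.5 mm with the lid still shut. The 8 N spring force fits roughly 14 mm of travel, past the 9 mm release.
- **Lifting the lid:** I raised it along the hinge arc to about 0.42 rad. That puts the front edge about 100 mm above shut (z about 0.205 m).
- **Last checks:** The pose held steady for 0.6 s, with about 5 N of lid weight and 8 N of spring force on the tool. The lid's front corner lay about where I predicted it in the side view. No bystander in the last two pictures had visibly moved; I judged this by eye and did not re-measure.
- **One mismatch:** The jaws read about 20 mm on the 22 mm ball. The grip held steady throughout.

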